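# Clear the curing fixture and clamp a mould half under its sprung arm

### The arm

A 6-joint arm with a two-finger parallel gripper is mounted at the origin on a cart in front of the work surface, level with it; the furniture and walls round the work are solid. World frame = base frame: x ahead of the robot, y to its left, z up, the work surface at z = 0. Lengths are in mm, angles in rad, forces in N, time in s.
With the tool pointing down it reaches from about 400 to 925 mm from the base axis. Payload 12.5 kg.
Tool frame: the origin (TCP) lies at the very end of the fingers, on their centre line; the grasp point (between the pads) lies 19 mm behind it; z points along the fingers, y is the direction in which the jaws open and shut (so a half turn about z gives the same grasp; the last joint's range is limited). The gripper opens to 95 mm and grips with 3 to 60 N. Pads are 20 mm wide; open, the fingers measure 119 mm over their backs; the gripper's body (75 mm by 180 mm) begins 59 mm behind the grasp point.
Start: joints at [-1.407, 0.491, 1.559, -0, 1.092, -0.106], TCP at [166.609, -602.402, 214.661] pointing down, gripper open.
Joint ranges: [-3.1, 3.1], [-0.84, 2.19], [0.05, 2.79], [-1.13, 4.28], [0.06, 2.93], [-2.69, 2.69]. Speed limits (rad/s): [2.22, 2.22, 2.79, 3.14, 3.14, 3.14].

### API

Orientations are given as [roll, pitch, yaw] about the fixed x, y, z axes, in that order (R = Rz(yaw) Ry(pitch) Rx(roll)).
In Python, from cell import env, read_camera, get_calibration gives the robot as it stands.
- The arm moves only by the tool arm_command, never from a script. Its argument "targets" is a list of rows, each a list of 3 entries, a list of its own where there are three numbers: the turn, a rotation vector about the tool's x, y, z in rad, then the shift along the tool's x, y, z in m, then the closure in counts, from 0 (fully open) to 255 (shut). In form: [[[rx, ry, rz], [tx, ty, tz], fingers], ...]. A call has 1 to 8 rows; each row is the pose to reach, as a shift and turn from the pose commanded when the call began, along the tool's axes at that moment; what a row does not reach only later rows make up. A row lasts 1/10 s, in which the tool goes at most 50 mm and 8.59 degrees, less where a joint would pass 70% of its speed; a pose out of reach is approached as far as the arm can. A call with a gripper value outside its range is refused whole. The fingers move at their own pace and stop on an object; the grip force is fixed at half the most. Time passes only in rows, so rows that repeat a pose let the fingers close. It gives the time, the measured TCP pose, the force and the opening at its end, in the units of the state.
- env.state(): the state, without advancing time (a new reading comes with each control period).
- read_camera(name): name is "scene" or "top" or "wrist"; returns (picture, depth): 400x640x3 uint8, blue, green, red; 400x640 float32, mm along the optical axis (not along the pixel's ray), 0 where there is no reading.
- get_calibration(name): a dict with "vfov" (degrees; the focal length in pixels is half the picture's height over the tangent of half this angle, whatever the lens; pixels are square), "cx", "cy" (the principal point, pixels), "world_from_camera" (4x4, takes a point from camera to world coordinates). Camera axes: x right, y down, z forward; pixel columns grow to the right and rows downward; lengths in mm; the calibration is good to about 2 mm. The wrist camera is an equidistant fisheye: a pixel r from the principal point sees the ray r / f radians off the axis. A picture is of the moment at which its call begins: read the wrist's pose just before it. get_calibration takes no time and is no camera call; for the wrist camera it gives the pose at the moment of the call.
- env.job_done(): hands the job in, once; it reports no verdict.
The state is a dict: "t": time; "joints": joint angles; "qvel": joint speeds; "tau": joint torques, N m; "eef_pos": TCP position; "tcp_rot": TCP orientation; "ft_force": force on the tool from outside, world axes, zero at the start; "moment": the same for the moment, N m; "opening": opening from 0.0 (shut) to 1.0 (fully open).
Only numpy, scipy, OpenCV 4.12 (cv2) and the standard library are available. Lean on these libraries where they do the work, as an engineer would, in place of code of your own. Each camera call takes 0.05 s, during which the arm holds its last target.

### The job

A bottle has been left standing on the board of the small curing fixture, right in front of its mouth. Move the bottle out of the way, keeping it upright, and stand it on the round cork mat; then slide the blue mould half lengthwise into the fixture, under the guard, so that it pushes up the sprung roller arm and the roller bears down on it, and bring it home gently against the rubber end stop. Leave the mould lying flat there, let go, and leave the jar, red cup and tape roll where they are.

Things in the scene. Friction and masses are not known exactly. Their poses are not given: they have to be found in the camera images.
- fixture: Curing fixture, fixed; position and yaw vary. Origin on the bench under its plywood board; x axis points from the open mouth inwards (the way the mould is pushed in), z up. Board: x = -130 to +52 mm, y = +-75 mm, 12 mm thick; its top is called the bed, the part x < -35 mm is the open apron. Steel cheeks at y = +-54 to 60 mm, x = -8 to +36 mm carry the guard
- end_stop: Rubber end stop on the bed, fixed to the fixture; its origin is at the middle of the foot of the face that meets the mould, at x = +40 mm, z = 12 mm in the fixture's frame, same axes as the fixture. 56 mm wide, 18 mm high. More than 40 N on it counts as slamming
- bay (a point): On the bed (z = 12 mm), in the middle of the fixture: the point below the mould's middle when the mould is home, 42.5 mm in front of the end stop's face. Then 10 mm of the mould's rear end stand out in front of the guard's yellow edge
- guard_edge (a point): Middle of the lower corner of the guard's yellow front edge (fixture x = -35 mm), 78 mm above the bed. The clear guard plate runs from it to fixture x = +43 mm, y = +-62 mm, its top at most 9 mm higher. To hold or push the mould's rear end in below it, a gripper must be tilted back out of the mouth, about 35 to 45 degrees from vertical
- hold_arm (a joint): Hinge of the sprung hold-down arm under the guard (rad): 0 = down at rest, grows as it swings up and inwards, about 0.26 with its roller on the mould. Axle at fixture x = 0, 52 mm above the bed; the arm trails from it inwards and down. The mould's front pushes it back and up with about 5 N, then the roller bears down with about 6 N; 5 to 10 N slides the mould on
- roller (a point): Middle of the arm's free-turning rubber roller, diameter 20 mm, 38 mm long. At rest it lies at x = +24 mm in the fixture's frame, its underside 15 mm above the bed, lower than the mould's top (22 mm)
- mould: Blue silicone mould half, a stiff flat block, 60 mm (its x) x 85 mm (its y) x 22 mm high (a round boss makes it 24), 0.1 to 0.2 kg, lying on the bench; origin at the centre of its underside, z up. It goes in lengthwise, either end first, and is gripped across its 60 mm width near its rear end
- bottle: White plastic bottle with white cap, 55 mm in diameter, 130 mm high with the cap, standing on the fixture's apron; origin at the centre of its underside. Round body about 55 mm wide up to 90 mm height
- cork_mat: Round cork mat, 120 mm in diameter, 4 mm thick, fixed to the bench; origin at the centre of its underside
- jar: Bystander: jar with white lid, 71 mm in diameter, 90 mm high; origin at the centre of its underside
- red_cup: Bystander: red cup, 69 mm in diameter, 90 mm high; origin at the centre of its underside
- tape: Bystander: roll of masking tape lying flat, 104 mm in diameter, 25 mm high; origin at the centre of its underside
- rail_mouth (a point): On the bed, midway between the front ends of the two guide rails' flared lead-ins (fixture x = -8 mm), whose inner faces stand about 42 mm either side there. The rails are 12 mm high; from x = +8 to +48 mm their inner faces are 65 mm apart (y = +-32.5 mm). Fingers at the mould's sides must stay outside, in front of the lead-ins: the rear 37 mm of the mould when it is home
Not all that is in view belongs to the job. Of the things that look like the mould, take the one that is nearest to the robot's base at the start.

How it is judged:
By the outcome, as a careful person would: the job done as asked, in the order asked, and still so for the second after the job is handed in, with the robot touching nothing.
It also fails if it takes over 64 s, if anything falls off the work surface, if the arm or the gripper's body presses on something with over 40 N, if the wrist force passes 120 N, or if a joint passes its speed limit or range.

## Working session

There is one attempt and no reset: what is moved stays moved. The work goes in short steps, Python scripts to look and compute and a tool call to move; the robot and the scene stay as the last step left them, time stands still between calls to the robot, and variables do not carry over. Pictures are saved under pics/ and viewed, and the job is handed in when it is done.

Besides the shell and the picture viewer there is one more tool, called after "Emit:" in YAML: its name, and indented under it one key for each argument. arm_command: Moves the arm, as the interface text tells. Its arguments: {"type":"object","properties":{"targets":{"type":"array"}},"required":["targets"]}

```bash
ls; mkdir -p pics
python3 - <<'E'
from cell import env, read_camera, get_calibration
import cv2, numpy as np
print(env.state())
for n in ("scene","top","wrist"):
    c=get_calibration(n); print(n,c)
    im,d=read_camera(n); cv2.imwrite(f"pics/{n}0.png",im); np.save(f"pics/{n}0.npy",d)
    np.save(f"pics/{n}0_T.npy",c["world_from_camera"])
E
```

```text
pics
{'t': 0.0, 'joints': array([-1.40657736e+00,  4.91569509e-01,  1.55943359e+00, -1.80524615e-05,
        1.09168080e+00, -1.05558153e-01]), 'qvel': array([ 4.13938250e-04, -4.35881025e-05, -1.91201505e-04,  5.77029036e-04,
        7.64775784e-04,  3.21747541e-04]), 'tau': array([-1.55285801e-03, -6.12649727e+01, -2.58191818e+01,  6.91679539e-02,
        4.81370639e-02, -8.39010977e-05]), 'eef_pos': array([ 166.57775914, -602.152667  ,  214.06102234]), 'tcp_rot': array([-3.14050580e+00, -9.90541880e-05,  2.69785395e-01]), 'ft_force': array([0.44675739, 0.4699223 , 0.09592352]), 'moment': array([0.03792701, 0.04126413, 0.02573664]), 'opening': 0.9956268727982}
scene {'vfov': 52.74582334529483, 'cx': 322.1953062682797, 'cy': 200.59066646501097, 'world_from_camera': array([[-7.01817122e-01, -4.08546536e-01,  5.83560156e-01,
        -9.96861609e+01],
       [-7.12143873e-01,  3.82336155e-01, -5.88787031e-01,
         6.35228299e+02],
       [ 1.74307559e-02, -8.28799609e-01, -5.59273972e-01,
         7.02145690e+02],
       [ 0.00000000e+00,  0.00000000e+00,  0.00000000e+00,
         
[... 211 characters left out ...]
   [-9.99840379e-01, -1.70360824e-02, -5.38415519e-03,
        -1.15293323e+01],
       [ 7.61289603e-03, -1.33595686e-01, -9.91006678e-01,
         1.36457923e+03],
       [ 0.00000000e+00,  0.00000000e+00,  0.00000000e+00,
         1.00000000e+00]])}
wrist {'vfov': 65.70646984690485, 'cx': 321.30236574284703, 'cy': 200.7847851183895, 'world_from_camera': array([[ 2.66038972e-01, -9.30900002e-01, -2.50296726e-01,
         2.37925277e+02],
       [-9.63962123e-01, -2.57059621e-01, -6.85374143e-02,
        -5.84108677e+02],
       [-5.39702320e-04,  2.59510186e-01, -9.65740220e-01,
         3.84128466e+02],
       [ 0.00000000e+00,  0.00000000e+00,  0.00000000e+00,
         1.00000000e+00]])}
```

View pics/scene0.png

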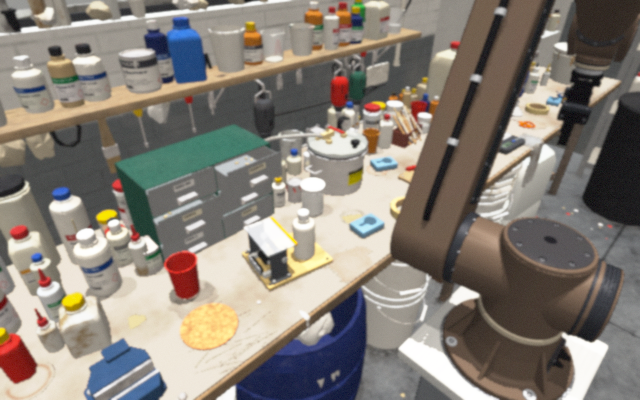

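View pics/top0.png

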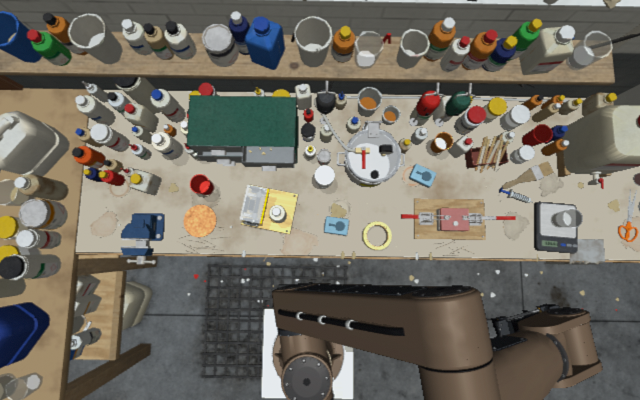

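View pics/wrist0.png

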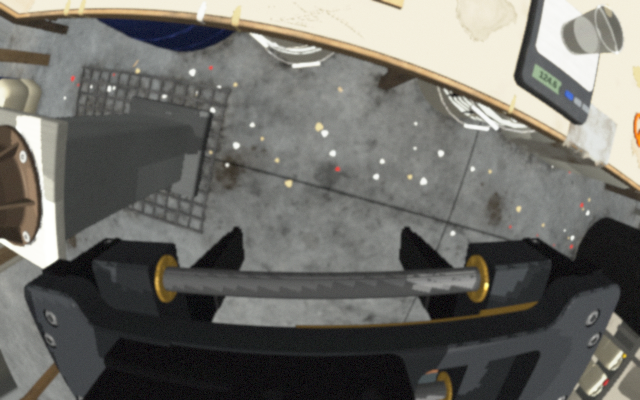

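```bash
cat > h.py <<'E'
import numpy as np, cv2
def load(n,i=0):
    return cv2.imread(f"pics/{n}{i}.png"),np.load(f"pics/{n}{i}.npy"),np.load(f"pics/{n}{i}_T.npy")
C={"scene":(52.74582334529483,322.1953062682797,200.59066646501097),"top":(56.56974705049854,315.2253051988426,198.6365196321212),"wrist":(65.70646984690485,321.30236574284703,200.7847851183895)}
def xyz(n,d,T):
    v,cx,cy=C[n]; f=200/np.tan(np.radians(v/2))
    vv,uu=np.mgrid[0:400,0:640].astype(float)
    x=(uu-cx)/f;y=(vv-cy)/f
    if n=="wrist":
        r=np.hypot(x,y); k=np.where(r>1e-6,np.tan(np.minimum(r,1.5))/np.maximum(r,1e-6),1); x=x*k;y=y*k
    P=np.stack([x*d,y*d,d],-1)
    return P@T[:3,:3].T+T[:3,3]
def proj(n,p,T):
    v,cx,cy=C[n]; f=200/np.tan(np.radians(v/2))
    q=(np.atleast_2d(p)-T[:3,3])@T[:3,:3]
    x=q[:,0]/q[:,2];y=q[:,1]/q[:,2]
    if n=="wrist":
        r=np.hypot(x,y);k=np.arctan(r)/np.maximum(r,1e-9);x=x*k;y=y*k
    return np.stack([cx+f*x,cy+f*y],-1)
E
python3 - <<'E'
from h import *
im,d,T=load("top"); P=xyz("top",d,T)
for u,v in [(336,226),(423,175),(199,221),(324,177),(201,186),(377,236),(278,212),(255,205),(290,225),(380,185),(300,250)]:
    print((u,v),P[v,u].round(1))
a=cv2.resize(im[150:260,170:450],None,fx=2.85,fy=2.85,interpolation=cv2.INTER_CUBIC); cv2.imwrite("pics/crop1.png",a)
im,d,T=load("scene"); a=cv2.resize(im[150:350,160:420],None,fx=3,fy=3,interpolation=cv2.INTER_CUBIC); cv2.imwrite("pics/crop2.png",a)
E
```

```text
(336, 226) [445.3 -95.6  20.1]
(423, 175) [ 637.6 -413.5   25.1]
(199, 221) [456.3 404.8   3.2]
(324, 177) [610.2 -47.7  94.2]
(201, 186) [585.6 404.1   5.9]
(377, 236) [ 412.6 -248.    -4.4]
(278, 212) [480.8 104.  141.5]
(255, 205) [507.9 187.7  97.1]
(290, 225) [446.7  71.3  10.6]
(380, 185) [ 602.1 -259.7   -0.7]
(300, 250) [357.1  33.5  -3. ]
```

View pics/crop1.png

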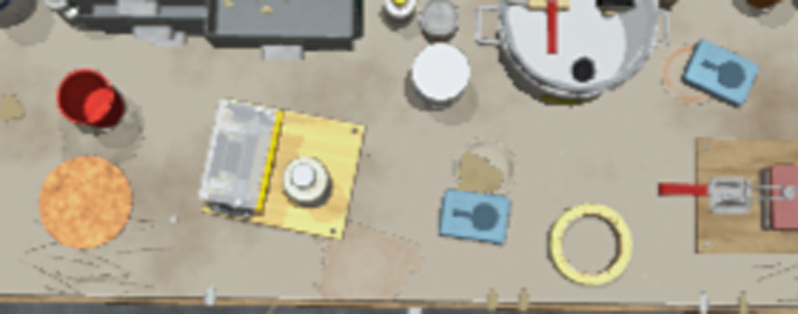

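View pics/crop2.png

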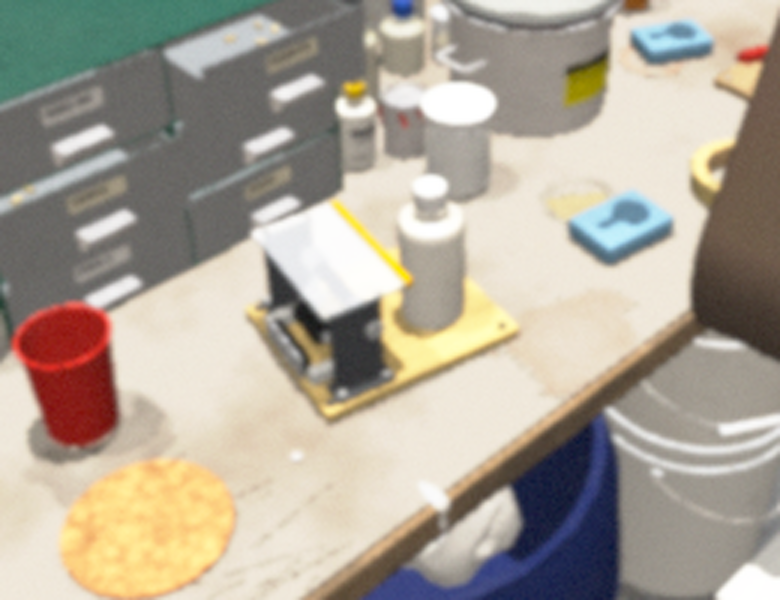

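```bash
cat > m1.py <<'E'
from h import *
from scipy.optimize import least_squares
def ray(n,uv,T,z):
    v,cx,cy=C[n]; f=200/np.tan(np.radians(v/2)); uv=np.atleast_2d(uv).astype(float)
    dr=np.c_[(uv[:,0]-cx)/f,(uv[:,1]-cy)/f,np.ones(len(uv))]@T[:3,:3].T
    return T[:3,3]+dr*((z-T[2,3])/dr[:,2])[:,None]
if __name__=="__main__":
    for n in("top","scene"):
        im,d,T=load(n); hsv=cv2.cvtColor(im,cv2.COLOR_BGR2HSV)
        P=xyz(n,d,T)
        def seg(lo,hi,box):
            m=cv2.inRange(hsv,lo,hi); k=np.zeros_like(m); x0,y0,x1,y1=box; k[y0:y1,x0:x1]=m[y0:y1,x0:x1]
            _,l,s,c=cv2.connectedComponentsWithStats(k); j=1+np.argmax(s[1:,4]); return (l==j)
        B={"top":dict(m=(315,205,360,245),c=(175,195,225,245),y=(255,180,275,230)),"scene":dict(m=(335,205,395,245),c=(170,295,245,355),y=(265,210,300,250))}[n]
        m=seg((90,60,80),(112,255,255),B["m"]); print(n,"mould px",m.sum())
        ys,xs=np.nonzero(m); 
        if n=="top":
            w=ray(n,np.c_[xs,ys],T,22); r=cv2.minAreaRect(w[:,:2].astype(np.float32)); print("mould rect",r,w.mean(0))
        c=seg((5,90,120),(25,255,255),B["c"]); ys,xs=np.nonzero(c); w=ray(n,np.c_[xs,ys],T,4);print("cork",c.sum(),w.mean(0),np.ptp(w,0), cv2.minEnclosingCircle(w[:,:2].astype(np.float32)))
        y=seg((22,180,150),(32,255,255),B["y"]); ys,xs=np.nonzero(y); w=ray(n,np.c_[xs,ys],T,95); 
        mu=w[:,:2].mean(0); u,s,vt=np.linalg.svd(w[:,:2]-mu); print("yellow",y.sum(),mu,vt[0],np.degrees(np.arctan2(vt[0,1],vt[0,0])), np.ptp((w[:,:2]-mu)@vt[0]))
        dz=P[...,2]
        # bottle top: cap
        for nm,(x0,y0,x1,y1),zr in [("cap",(255,190,300,230) if n=="top" else (285,200,325,270),(128,160))]:
            Q=P[y0:y1,x0:x1].reshape(-1,3); Q=Q[(Q[:,2]>zr[0])&(Q[:,2]<zr[1])]; print(nm,len(Q),Q.mean(0),np.ptp(Q,0))
E
python3 m1.py
python3 - <<'E'
from h import *
im,d,T=load("top")
a=cv2.resize(im[170:245,230:305],None,fx=8,fy=8,interpolation=cv2.INTER_CUBIC); cv2.imwrite("pics/crop3.png",a)
E
```

```text
top mould px 365
mould rect ((447.3027038574219, -95.3703384399414), (82.16295623779297, 58.24497985839844), 82.83712005615234) [447.08979324 -95.4600855   22.        ]
cork 833 [458.24838676 402.78151456   4.        ] [1.13988110e+02 1.14727364e+02 4.54747351e-13] ((458.5194396972656, 402.669921875), 59.424068450927734)
yellow 60 [503.27846693 156.55622488] [-0.98391428  0.17864123] 169.70937443769841 120.19890261512546
cap 57 [483.73967727 110.96330338 139.99593615] [26.97671127 26.4864302  14.00046552]
scene mould px 395
cork 2076 [456.1070302  405.59778475   4.        ] [120.11381787 118.38561643   0.        ] ((458.28143310546875, 403.7795104980469), 60.44974136352539)
yellow 22 [466.90061508 161.10510741] [-0.98151653  0.19137737] 168.96682319147484 40.20402071238385
cap 112 [477.96361871 115.93366726 139.09431766] [29.18673249 27.40938196 18.13223527]
```

View pics/crop3.png

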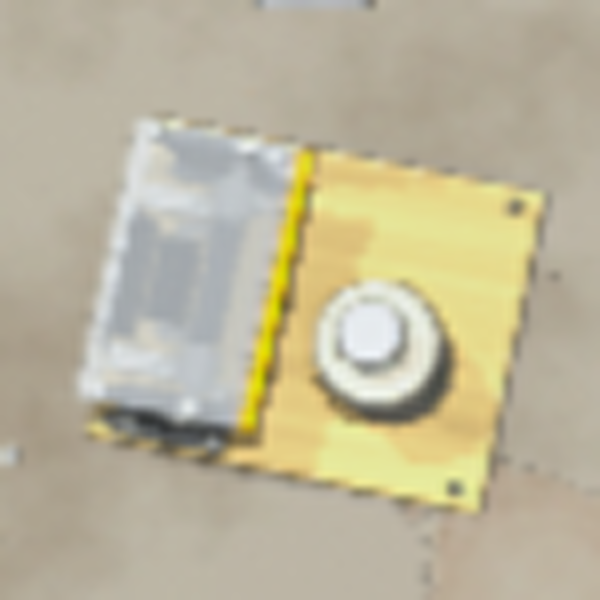

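Run:
```python
from m1 import *
im,d,T=load("top")
def cv(X,Y,ox=230,oy=170,s=8): return [(X+.5)/s-.5+ox,(Y+.5)/s-.5+oy]
A=np.array([cv(545,190),cv(480,512),cv(88,432)])
w=ray("top",A,T,12)[:,:2]; print(w)
loc=np.array([[-130,-75],[-130,75],[52,75]])  # y sign check: fx=+y world => fy=-x world
G=np.array([cv(306,150),cv(247,432)]); wg=ray("top",G,T,92)[:,:2]; print("guard ends",wg)
loc=np.r_[loc,[[-35,-62],[-35,62]]]; W=np.r_[w,wg]
def f(p,l=loc):
    c,s=np.cos(p[2]),np.sin(p[2]); return p[:2]+l@np.array([[c,s],[-s,c]])
r=least_squares(lambda p:(f(p)-W).ravel(),[500,190,1.37]); print(r.x,np.degrees(r.x[2]),r.fun.reshape(-1,2).round(1))
# scene check
im,d,T=load("scene")
p=r.x
a=im.copy()
L=np.array([[-130,-75],[-130,75],[52,75],[52,-75]]);w=np.c_[f(p,L),[12]*4]
q=proj("scene",w,T); a=cv2.resize(im,None,fx=4,fy=4,interpolation=cv2.INTER_CUBIC)
def dl(pts,col):
    q=proj("scene",pts,T)*4+1.5
    cv2.polylines(a,[q.round().astype(int).reshape(-1,1,2)],True,col,1)
dl(w,(0,0,255))
L=np.array([[-35,-62],[-35,62],[43,62],[43,-62]]);dl(np.c_[f(p,L),[90,90,99,99]],(255,0,255))
th=np.linspace(0,6.28,40);
for z,c,R in [(12,(482,112),27.5),(142,(482,112),14),(4,(458,403),60)]:
    dl(np.c_[c[0]+R*np.cos(th),c[1]+R*np.sin(th),0*th+z],(0,255,0))
cr=np.radians(82.8);ux=np.array([np.cos(cr),np.sin(cr)]);uy=np.array([-ux[1],ux[0]]);m=np.array([447.2,-95.4])
for z in(0,22): dl(np.c_[np.array([m+42.5*i*ux+30*j*uy for i,j in[(1,1),(1,-1),(-1,-1),(-1,1)]]),[z]*4],(0,255,255))
cv2.imwrite("pics/sc1.png",a[760:1360,900:1600][:, :])
```

```text
[[563.54283118  45.93675193]
 [415.58512462  72.05700186]
 [448.85076207 250.91553125]]
guard ends [[567.36544114 146.38471036]
 [444.86987767 167.52812776]]
[512.44848366 188.7249745    1.39667139] 80.02337577076136 [[ 0.2  1.8]
 [ 0.5  1.6]
 [-1.3  2. ]
 [ 0.1 -2.9]
 [ 0.5 -2.5]]
```

View pics/sc1.png

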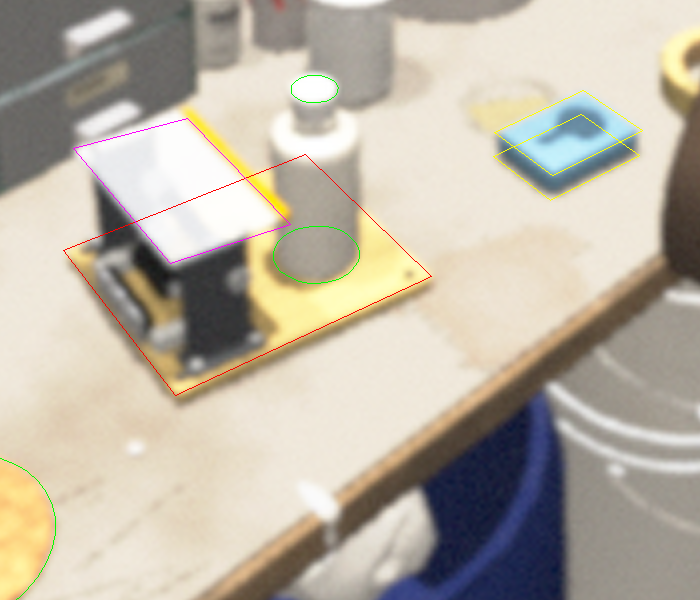

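```bash
cat > go.py <<'E'
import sys,numpy as np
from scipy.spatial.transform import Rotation as Ro
from cell import env
# usage: go.py x y z yawdeg [tiltdeg]; tool x along yaw, tool z tilted toward +tool x heading
def Rt(yaw,tilt=0):
    return Ro.from_euler('z',yaw,degrees=True)*Ro.from_euler('x',180,degrees=True)*Ro.from_euler('y',tilt,degrees=True)
def main():
    a=[float(v) for v in sys.argv[1:]]
    s=env.state(); R0=Ro.from_euler('xyz',s['tcp_rot'])
    R=Rt(a[3],a[4] if len(a)>4 else 0)
    print('t',round(s['t'],2),'pos',s['eef_pos'].round(1),'F',s['ft_force'].round(1),'op',round(s['opening'],3),'q',s['joints'].round(2),'zaxis',R0.as_matrix()[:,2].round(3),'xaxis',R0.as_matrix()[:,0].round(3))
    print('turn',(R0.inv()*R).as_rotvec().round(4),'shift m',(R0.inv().apply(np.array(a[:3])-s['eef_pos'])/1000).round(4), 'tgt z', R.as_matrix()[:,2].round(2))
if __name__=="__main__": main()
E
python3 go.py 400 -280 230 80; python3 go.py 400 -280 230 80 40
```

```text
t 0.15 pos [ 166.6 -602.2  214.2] F [-0.9 -0.5 -0.3] op 0.999 q [-1.41  0.49  1.56  0.    1.09 -0.11] zaxis [-0.     0.001 -1.   ] xaxis [0.964 0.267 0.   ]
turn [-6.0000e-04 -6.0000e-04 -1.1265e+00] shift m [ 0.3108 -0.2484 -0.0156] tgt z [ 0. -0. -1.]
t 0.15 pos [ 166.6 -602.2  214.2] F [-0.9 -0.5 -0.3] op 0.999 q [-1.41  0.49  1.56  0.    1.09 -0.11] zaxis [-0.     0.001 -1.   ] xaxis [0.964 0.267 0.   ]
turn [ 0.3919  0.621  -1.0785] shift m [ 0.3108 -0.2484 -0.0156] tgt z [ 0.11  0.63 -0.77]
```

Emit:
arm_command:
  targets:
    - [[0,0,-1.127],[0.311,-0.248,-0.016],0]
    - [[0,0,-1.127],[0.311,-0.248,-0.016],0]
    - [[0,0,-1.127],[0.311,-0.248,-0.016],0]
    - [[0,0,-1.127],[0.311,-0.248,-0.016],0]
    - [[0,0,-1.127],[0.311,-0.248,-0.016],0]
    - [[0,0,-1.127],[0.311,-0.248,-0.016],0]
    - [[0,0,-1.127],[0.311,-0.248,-0.016],0]
    - [[0,0,-1.127],[0.311,-0.248,-0.016],0]

```text
t: 0.95
eef_pos: [401.1, -278.6, 230.8]
tcp_rot: [3.141, 0.0, 1.402]
ft_force: [0.9, -0.8, 0.2]
opening: 0.999
```

```bash
python3 go.py 465 20 230 80
```

```text
t 0.95 pos [ 401.1 -278.6  230.8] F [ 0.9 -0.8  0.2] op 0.999 q [-0.74  0.28  1.86 -0.    1.   -0.57] zaxis [ 0. -0. -1.] xaxis [ 0.168  0.986 -0.   ]
turn [0.0001 0.0001 0.0062] shift m [0.3051 0.013  0.0007] tgt z [ 0. -0. -1.]
```

Emit:
arm_command:
  targets:
    - [[0,0,0],[0.305,0.013,0],0]
    - [[0,0,0],[0.305,0.013,0],0]
    - [[0,0,0],[0.305,0.013,0],0]
    - [[0,0,0],[0.305,0.013,0],0]
    - [[0,0,0],[0.305,0.013,0],0]
    - [[0,0,0],[0.305,0.013,0],0]
    - [[0,0,0],[0.305,0.013,0],0]
    - [[0,0,0],[0.305,0.013,0],0]

```text
t: 1.75
eef_pos: [465.8, 18.7, 230.4]
tcp_rot: [-3.141, 0.0, 1.4]
ft_force: [-0.0, -0.3, -0.6]
opening: 0.998
```

```bash
cat > snap.py <<'E'
import sys
from cell import env, read_camera, get_calibration
import cv2, numpy as np
i=sys.argv[1]
for n in sys.argv[2:]:
    c=get_calibration(n); im,d=read_camera(n)
    cv2.imwrite(f"pics/{n}{i}.png",im); np.save(f"pics/{n}{i}.npy",d); np.save(f"pics/{n}{i}_T.npy",c["world_from_camera"])
E
python3 snap.py 1 wrist
```

```text
(no output)
```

View pics/wrist1.png

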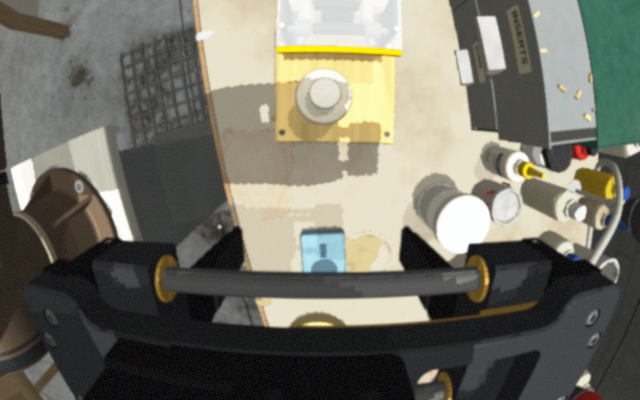

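```bash
cat > wr.py <<'E'
from h import *
def wray(uv,T,z):
    v,cx,cy=C["wrist"]; f=200/np.tan(np.radians(v/2)); uv=np.atleast_2d(uv).astype(float)
    x=(uv[:,0]-cx)/f;y=(uv[:,1]-cy)/f;r=np.hypot(x,y)
    dc=np.c_[np.sin(r)*x/r,np.sin(r)*y/r,np.cos(r)]@T[:3,:3].T
    return T[:3,3]+dc*((z-T[2,3])/dc[:,2])[:,None]
E
python3 - <<'E'
from wr import *
im,d,T=load("wrist",1)
a=cv2.resize(im[30:150,250:420],None,fx=4.7,fy=4.7,interpolation=cv2.INTER_CUBIC);cv2.imwrite("pics/crop4.png",a)
P=xyz("wrist",d,T)
def blob(m,box):
    x0,y0,x1,y1=box;k=np.zeros(m.shape,bool);k[y0:y1,x0:x1]=m[y0:y1,x0:x1];return k
Z=P[...,2]
k=blob(Z>125,(290,60,360,130)); print("cap",k.sum(),P[k].mean(0),np.median(Z[k]))
ys,xs=np.nonzero(k&(Z>138)); w=wray(np.c_[xs,ys],T,142); print(w.mean(0),cv2.minEnclosingCircle(w[:,:2].astype(np.float32)))
hsv=cv2.cvtColor(im,cv2.COLOR_BGR2HSV)
y=blob(cv2.inRange(hsv,(22,180,150),(32,255,255))>0,(260,35,410,62));ys,xs=np.nonzero(y);w=wray(np.c_[xs,ys],T,92)[:,:2];mu=w.mean(0);vt=np.linalg.svd(w-mu)[2];print("yellow",mu,np.degrees(np.arctan2(vt[0,1],vt[0,0])),np.ptp((w-mu)@vt[0]),np.ptp((w-mu)@vt[1]))
m=blob(cv2.inRange(hsv,(90,60,80),(112,255,255))>0,(290,220,355,275));ys,xs=np.nonzero(m);w=wray(np.c_[xs,ys],T,22)[:,:2];print("mould",cv2.minAreaRect(w.astype(np.float32)))
E
```

```text
cap 869 [485.55980786 110.0651458  147.55201639] 141.5681475253033
[485.80259052 110.87824682 142.        ] ((487.15240478515625, 109.955078125), 34.0875129699707)
yellow [507.3895183  156.46444108] -10.33968277531449 122.71227111091223 6.887908058437034
mould ((451.6514587402344, -81.73997497558594), (62.75000762939453, 55.955020904541016), 82.86727905273438)
```

View pics/crop4.png

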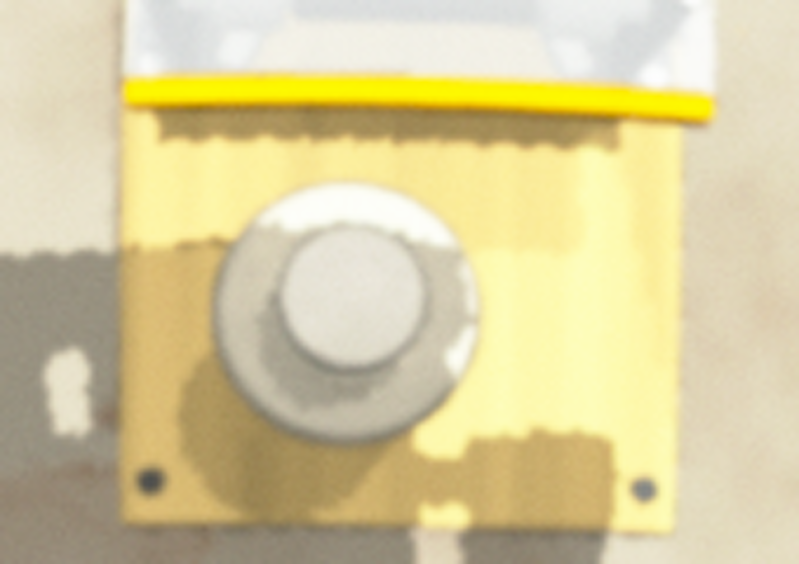

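```bash
python3 - <<'E'
from wr import *
from scipy.optimize import least_squares
im,d,T=load("wrist",1)
c=lambda X,Y:[(X+.5)/4.7-.5+250,(Y+.5)/4.7-.5+30]
print("cap",wray([c(353,297)],T,142)," body",wray([c(347,312)],T,92))
w=wray([c(123,525),c(674,534)],T,12);print("board",w)
g=wray([c(125,92),c(712,108)],T,93);print("guard",g, (g[0]+g[1])/2)
l=np.array([[-130,75],[-130,-75],[-37,62],[-37,-62]]);W=np.r_[w,g][:,:2]
def f(p):
    cc,s=np.cos(p[2]),np.sin(p[2]); return p[:2]+l@np.array([[cc,s],[-s,cc]])
r=least_squares(lambda p:(f(p)-W).ravel(),[512,188,1.39]);print(r.x,np.degrees(r.x[2]),r.fun.reshape(-1,2).round(1))
E
python3 go.py 484 111 150 80
```

```text
cap [[485.82812557 110.74003559 142.        ]]  body [[485.27425642 111.95785577  92.        ]]
board [[418.09882952  72.49313844  12.        ]
 [564.18812606  45.55129341  12.        ]]
guard [[447.71745793 167.83114747  93.        ]
 [569.86973787 145.36026358  93.        ]] [508.7935979  156.59570552  93.        ]
[515.0100082  189.9430229    1.38967022] 79.62223870596378 [[-0.3  3.1]
 [ 1.2  3. ]
 [-0.4 -3.1]
 [-0.5 -3. ]]
t 1.8 pos [465.7  17.6 230.5] F [-0.1  0.2  0.6] op 0.999 q [-0.1   0.25  1.91 -0.    0.98  0.07] zaxis [-0. -0. -1.] xaxis [ 0.172  0.985 -0.   ]
turn [-0.0004  0.0004  0.0019] shift m [0.0952 0.002  0.0804] tgt z [ 0. -0. -1.]
```

Emit:
arm_command:
  targets:
    - [[0,0,0.002],[0.0495,0.0025,0.03],0]
    - [[0,0,0.002],[0.0955,0.0025,0.06],0]
    - [[0,0,0.002],[0.0955,0.0025,0.07],0]
    - [[0,0,0.002],[0.0955,0.0025,0.11],0]
    - [[0,0,0.002],[0.0955,0.0025,0.14],0]
    - [[0,0,0.002],[0.0955,0.0025,0.1555],0]
    - [[0,0,0.002],[0.0955,0.0025,0.1555],0]
    - [[0,0,0.002],[0.0955,0.0025,0.1555],0]

```text
t: 2.6
eef_pos: [485.2, 110.0, 75.4]
tcp_rot: [-3.141, 0.0, 1.393]
ft_force: [0.3, -0.2, 1.0]
opening: 1.002
```

Emit:
arm_command:
  targets:
    - [[0,0,0],[0,0,0],60]
    - [[0,0,0],[0,0,0],100]
    - [[0,0,0],[0,0,0],140]
    - [[0,0,0],[0,0,0],200]
    - [[0,0,0],[0,0,0],255]
    - [[0,0,0],[0,0,0],255]
    - [[0,0,0],[0,0,0],255]
    - [[0,0,0],[0,0,0],255]

```text
t: 3.4
eef_pos: [484.8, 111.3, 75.1]
tcp_rot: [-3.142, 0.0, 1.395]
ft_force: [-1.6, 0.3, 1.9]
opening: 0.574
```

```bash
python3 snap.py 2 scene; python3 go.py 458 403 230 80; python3 -c "
import cv2;a=cv2.imread('pics/scene2.png');cv2.imwrite('pics/c5.png',cv2.resize(a[80:330,150:420],None,fx=2.4,fy=2.4))"
```

```text
t 3.45 pos [484.8 111.3  75.1] F [-0.1  0.2  2.4] op 0.569 q [ 0.09  0.52  2.01 -0.    0.62  0.27] zaxis [-0. -0. -1.] xaxis [ 0.175  0.985 -0.   ]
turn [-0.      0.0001 -0.0015] shift m [ 0.2825 -0.0775 -0.1549] tgt z [ 0. -0. -1.]
```

View pics/c5.png

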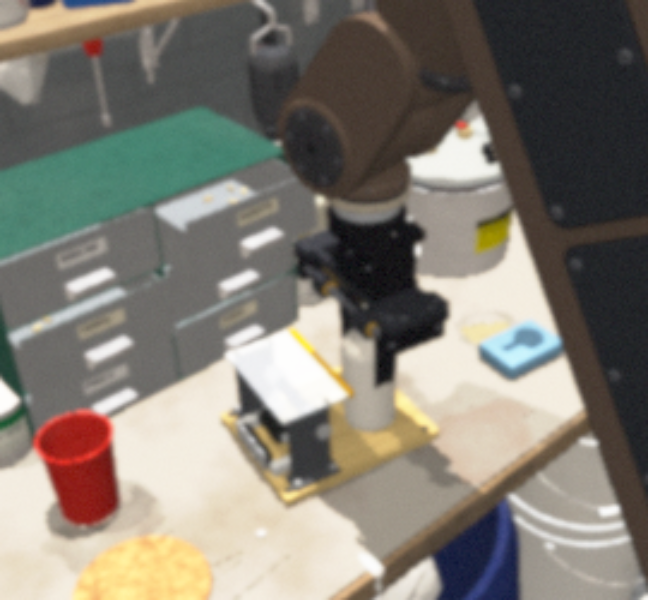

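Run:
```python
from h import *
im,d,T=load("top");P=xyz("top",d,T)
Q=P[90:175,185:300].reshape(-1,3);Q=Q[Q[:,2]>60]
for lo,hi in[(0,100),(100,200),(200,300)]:
    q=Q[(Q[:,2]>lo)&(Q[:,2]<hi)]; print(lo,hi,len(q),np.percentile(q[:,0],2) if len(q) else 0)
q=P[170:200,185:215].reshape(-1,3);q=q[q[:,2]>75];print("cup",q.mean(0),q.min(0),q.max(0))
q=P[165:190,312:336].reshape(-1,3);q=q[q[:,2]>80];print("jar",q.mean(0),q.min(0),q.max(0))
```

```text
0 100 492 658.4791778918495
100 200 1670 619.7571767484757
200 300 5721 629.5541551761031
cup [579.75993992 378.97996199 126.50003783] [362.40924524 -11.52933229  75.29611274] [ 615.39430436  419.47598747 1364.57922997]
jar [618.5609215 -49.1012799  92.9815378] [362.40924524 -82.92130596  80.94402421] [ 654.97060163  -11.52933229 1364.57922997]
```

Emit:
arm_command:
  targets:
    - [[0,0,0],[0,0,-0.01],255]
    - [[0,0,0],[0,0,-0.03],255]
    - [[0,0,0],[0,0,-0.06],255]
    - [[0,0,0],[0,0,-0.09],255]
    - [[0,0,0],[0,0,-0.115],255]
    - [[0,0,0],[0.005,0,-0.125],255]
    - [[0,0,0],[0.02,-0.01,-0.125],255]
    - [[0,0,0],[0.04,-0.015,-0.125],255]

```text
t: 4.25
eef_pos: [476.4, 153.6, 200.1]
tcp_rot: [-3.141, 0.0, 1.394]
ft_force: [-0.0, -0.5, -1.8]
opening: 0.573
```

```bash
python3 go.py 458 403 200 80
```

```text
t 4.25 pos [476.4 153.6 200.1] F [-0.  -0.5 -1.8] op 0.573 q [ 0.18  0.33  1.88 -0.    0.93  0.36] zaxis [-0. -0. -1.] xaxis [ 0.176  0.984 -0.   ]
turn [-0.0003  0.0002 -0.0026] shift m [ 2.423e-01 -6.210e-02  1.000e-04] tgt z [ 0. -0. -1.]
```

Emit:
arm_command:
  targets:
    - [[0,0,0],[0.035,-0.009,0],255]
    - [[0,0,0],[0.075,-0.019,0],255]
    - [[0,0,0],[0.115,-0.03,0],255]
    - [[0,0,0],[0.155,-0.04,0],255]
    - [[0,0,0],[0.195,-0.05,0],255]
    - [[0,0,0],[0.225,-0.058,0],255]
    - [[0,0,0],[0.242,-0.062,0],255]
    - [[0,0,0],[0.242,-0.062,0.02],255]

```text
t: 5.05
eef_pos: [458.7, 404.9, 181.1]
tcp_rot: [3.139, -0.003, 1.397]
ft_force: [0.4, -0.2, -2.3]
opening: 0.573
```

```bash
python3 go.py 458 403 68 80
```

```text
t 5.05 pos [458.7 404.9 181.1] F [ 0.4 -0.2 -2.3] op 0.573 q [0.62 0.51 1.63 0.   1.   0.79] zaxis [ 0.003  0.002 -1.   ] xaxis [0.173 0.985 0.003]
turn [ 0.0023 -0.0025  0.0006] shift m [-0.0023 -0.0006  0.1131] tgt z [ 0. -0. -1.]
```

Emit:
arm_command:
  targets:
    - [[0,0,0],[0,0,0.03],255]
    - [[0,0,0],[0,0,0.06],255]
    - [[0,0,0],[0,0,0.085],255]
    - [[0,0,0],[0,0,0.1],255]
    - [[0,0,0],[0,0,0.107],255]
    - [[0,0,0],[0,0,0.11],255]
    - [[0,0,0],[0,0,0.112],255]
    - [[0,0,0],[0,0,0.112],255]

```text
t: 5.85
eef_pos: [458.6, 402.5, 68.6]
tcp_rot: [3.141, -0.0, 1.395]
ft_force: [0.0, 0.0, -1.1]
opening: 0.571
```

```bash
python3 go.py 458 403 67.5 80
```

```text
t 5.85 pos [458.6 402.5  68.6] F [ 0.   0.  -1.1] op 0.571 q [ 0.61  0.64  1.73 -0.    0.77  0.79] zaxis [ 0.001  0.    -1.   ] xaxis [0.175 0.985 0.   ]
turn [ 0.0006 -0.0005 -0.0015] shift m [ 0.0004 -0.0007  0.0011] tgt z [ 0. -0. -1.]
```

Ease down the last millimetre, watching force.

Emit:
arm_command:
  targets:
    - [[0,0,0],[0,0,0.0007],255]
    - [[0,0,0],[0,0,0.0012],255]
    - [[0,0,0],[0,0,0.0012],255]

```text
t: 6.15
eef_pos: [458.5, 402.5, 67.2]
tcp_rot: [3.141, -0.0, 1.395]
ft_force: [-0.0, -0.4, -0.8]
opening: 0.57
```

Emit:
arm_command:
  targets:
    - [[0,0,0],[0,0,0.0006],255]
    - [[0,0,0],[0,0,0.001],255]
    - [[0,0,0],[0,0,0.001],255]

```text
t: 6.45
eef_pos: [458.6, 402.6, 67.1]
tcp_rot: [3.141, -0.001, 1.395]
ft_force: [-2.8, -1.4, 9.8]
opening: 0.574
```

Emit:
arm_command:
  targets:
    - [[0,0,0],[0,0,-0.0005],255]
    - [[0,0,0],[0,0,-0.0005],90]
    - [[0,0,0],[0,0,-0.0005],70]
    - [[0,0,0],[0,0,-0.0005],40]
    - [[0,0,0],[0,0,-0.0005],0]
    - [[0,0,0],[0,0,-0.0005],0]
    - [[0,0,0],[0,0,-0.0005],0]

```text
t: 7.15
eef_pos: [458.4, 402.4, 66.3]
tcp_rot: [-3.142, 0.0, 1.395]
ft_force: [-0.3, -0.5, -0.3]
opening: 0.977
```

Emit:
arm_command:
  targets:
    - [[0,0,0],[0,0,-0.01],0]
    - [[0,0,0],[0,0,-0.04],0]
    - [[0,0,0],[0,0,-0.08],0]
    - [[0,0,0],[0,0,-0.12],0]
    - [[0,0,0],[0,0,-0.15],0]
    - [[0,0,0],[0,0,-0.15],0]

```text
t: 7.75
eef_pos: [459.5, 403.3, 221.5]
tcp_rot: [3.136, -0.005, 1.395]
ft_force: [0.3, -1.0, -0.0]
opening: 0.999
```

```bash
python3 snap.py 3 scene wrist;python3 go.py 430 100 220 83;python3 -c "
import cv2,numpy as np;a=cv2.imread('pics/scene3.png');b=cv2.imread('pics/wrist3.png');cv2.imwrite('pics/c6.png',np.vstack([cv2.resize(a[160:400,100:420],None,fx=1.4,fy=1.4),cv2.resize(b,(448,280))]))"
```

```text
t 7.85 pos [458.3 402.4 217.2] F [-0.  -0.1  0.6] op 1.002 q [ 0.61  0.47  1.6  -0.    1.08  0.79] zaxis [ 0.001  0.001 -1.   ] xaxis [0.175 0.985 0.001]
turn [ 0.001  -0.0008 -0.0538] shift m [-0.3027  0.0251 -0.0031] tgt z [ 0. -0. -1.]
```

View pics/c6.png

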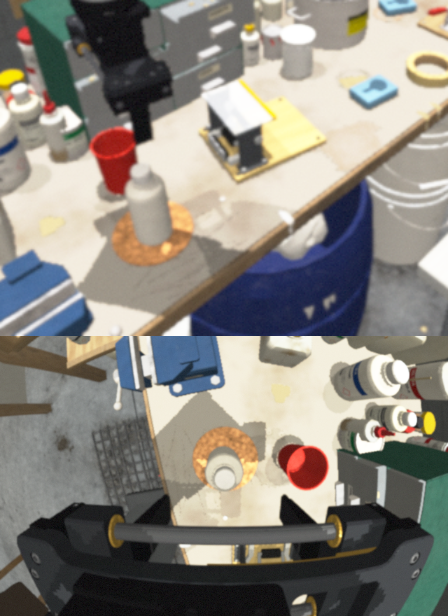

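Emit:
arm_command:
  targets:
    - [[0,0,-0.054],[-0.3,0.025,-0.003],0]
    - [[0,0,-0.054],[-0.3,0.025,-0.003],0]
    - [[0,0,-0.054],[-0.3,0.025,-0.003],0]
    - [[0,0,-0.054],[-0.3,0.025,-0.003],0]
    - [[0,0,-0.054],[-0.45,0.045,-0.003],0]
    - [[0,0,-0.054],[-0.45,0.045,-0.003],0]
    - [[0,0,-0.054],[-0.45,0.045,-0.003],0]
    - [[0,0,-0.054],[-0.45,0.045,-0.003],0]

```text
t: 8.65
eef_pos: [426.2, 1.9, 218.4]
tcp_rot: [-3.14, 0.0, 1.449]
ft_force: [1.5, 0.0, -0.0]
opening: 1.003
```

```bash
python3 go.py 430 -200 220 83
```

```text
t 8.65 pos [426.2   1.9 218.4] F [ 1.5  0.  -0. ] op 1.003 q [-0.15  0.2   2.01 -0.    0.93 -0.03] zaxis [-0.002  0.    -1.   ] xaxis [ 0.121  0.993 -0.   ]
turn [-0.0018  0.      0.0004] shift m [-0.2     0.0283 -0.0017] tgt z [ 0. -0. -1.]
```

```bash
python3 go.py 440 -160 110 82.8 40
```

```text
t 8.65 pos [426.2   1.9 218.4] F [ 1.5  0.  -0. ] op 1.003 q [-0.15  0.2   2.01 -0.    0.93 -0.03] zaxis [-0.002  0.    -1.   ] xaxis [ 0.121  0.993 -0.   ]
turn [-0.0031  0.6982  0.0031] shift m [-0.1591  0.0336  0.1083] tgt z [ 0.08  0.64 -0.77]
```

Emit:
arm_command:
  targets:
    - [[0,0.1,0.003],[-0.045,0.01,0],0]
    - [[0,0.25,0.003],[-0.09,0.02,0.01],0]
    - [[0,0.4,0.003],[-0.13,0.03,0.04],0]
    - [[0,0.55,0.003],[-0.159,0.0335,0.07],0]
    - [[0,0.698,0.003],[-0.159,0.0335,0.1],0]
    - [[0,0.698,0.003],[-0.159,0.0335,0.108],0]
    - [[0,0.698,0.003],[-0.159,0.0335,0.108],0]
    - [[0,0.698,0.003],[-0.159,0.0335,0.108],0]

```text
t: 9.45
eef_pos: [440.8, -157.9, 110.9]
tcp_rot: [-3.138, -0.697, 1.444]
ft_force: [0.2, -0.1, 1.2]
opening: 1.001
```

```bash
python3 snap.py 4 wrist scene;python3 go.py 440 -160 110 82.8 40
python3 - <<'E'
from wr import *
im,d,T=load("wrist",4);P=xyz("wrist",d,T)
hsv=cv2.cvtColor(im,cv2.COLOR_BGR2HSV);m=cv2.inRange(hsv,(90,60,80),(112,255,255))
_,l,s,c=cv2.connectedComponentsWithStats(m)
for j in range(1,len(s)):
    if s[j,4]>300:
        k=l==j;ys,xs=np.nonzero(k);w=wray(np.c_[xs,ys],T,22)[:,:2];print(s[j],cv2.minAreaRect(w.astype(np.float32)),np.median(P[k],0))
E
```

```text
t 9.55 pos [ 441.4 -157.6  112.1] F [ 0.1 -0.1  0.6] op 1.0 q [-0.79  0.6   1.93  0.58  1.16 -1.06] zaxis [ 0.079  0.636 -0.768] xaxis [0.094 0.762 0.641]
turn [-0.0014  0.0025  0.0018] shift m [-0.0034 -0.0011  0.    ] tgt z [ 0.08  0.64 -0.77]
[ 291  173   63   83 4833] ((449.46038818359375, -100.7366943359375), (83.37310028076172, 56.667903900146484), 82.85098266601562) [ 448.81712535 -103.78570752   21.98947774]
```

View pics/wrist4.png

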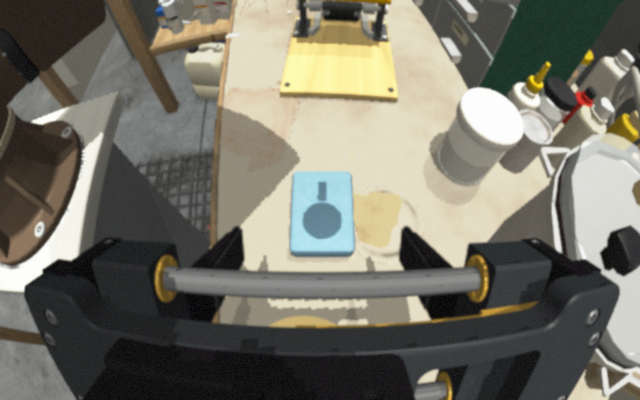

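View pics/scene4.png

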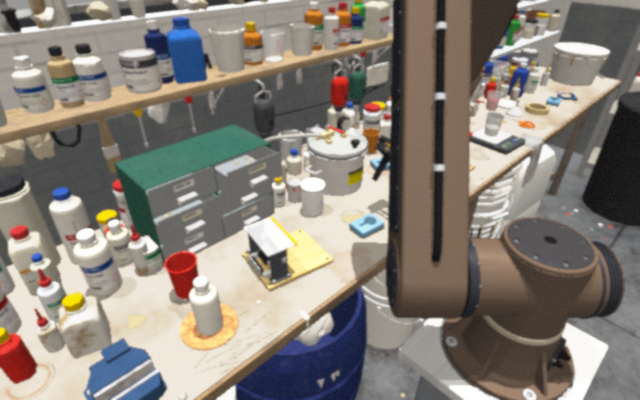

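Run:
```python
from wr import *
im,d,T=load("wrist",4)
a=cv2.resize(im[0:270,250:430],None,fx=4,fy=4,interpolation=cv2.INTER_CUBIC);cv2.imwrite("pics/c7a.png",a[0:440]);cv2.imwrite("pics/c7b.png",a[640:1080])
```

```text
(no output)
```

View pics/c7a.png

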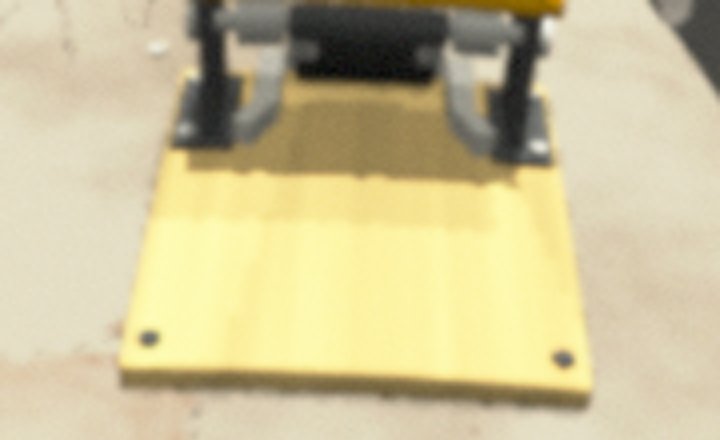

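View pics/c7b.png

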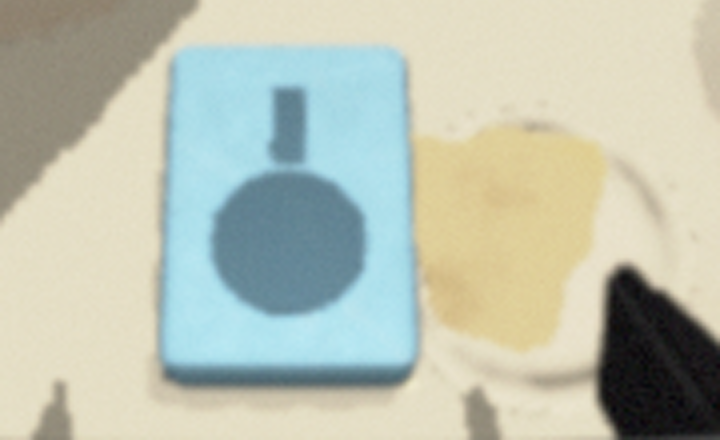

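Run:
```python
from wr import *
im,d,T=load("wrist",4)
c=lambda X,Y,o=0:[(X+.5)/4-.5+250,(Y+.5)/4-.5+o]
q=wray([c(165,47,160),c(408,47,160),c(417,365,160),c(160,365,160)],T,22);print("mould corners",q.round(1),q.mean(0), np.linalg.norm(q[0]-q[3]),np.linalg.norm(q[0]-q[1]),np.degrees(np.arctan2(*(q[0]+q[1]-q[2]-q[3])[[1,0]])))
q=wray([c(121,370),c(591,388)],T,12);print("board",q.round(1),q.mean(0))
```

```text
mould corners [[ 424.5  -53.7   22. ]
 [ 484.5  -61.3   22. ]
 [ 473.1 -142.    22. ]
 [ 416.4 -134.8   22. ]] [449.61946015 -97.96251429  22.        ] 81.56869395384705 60.55328826177885 83.13362510580293
board [[418.6  69.5  12. ]
 [563.3  45.4  12. ]] [490.92776299  57.44200835  12.        ]
```

```bash
python3 go.py 446 -122 9.5 83 42
```

```text
t 9.55 pos [ 441.4 -157.6  112.1] F [ 0.1 -0.1  0.6] op 1.0 q [-0.79  0.6   1.93  0.58  1.16 -1.06] zaxis [ 0.079  0.636 -0.768] xaxis [0.094 0.762 0.641]
turn [ 0.0008  0.0374 -0.0008] shift m [-0.0382  0.0002  0.1018] tgt z [ 0.08  0.66 -0.74]
```

Emit:
arm_command:
  targets:
    - [[0,0.02,0],[-0.012,0,0.03],0]
    - [[0,0.037,0],[-0.024,0,0.06],0]
    - [[0,0.037,0],[-0.032,0,0.08],0]
    - [[0,0.037,0],[-0.036,0,0.092],0]
    - [[0,0.037,0],[-0.038,0,0.098],0]
    - [[0,0.037,0],[-0.038,0,0.1],0]
    - [[0,0.037,0],[-0.038,0,0.1],0]
    - [[0,0.037,0],[-0.038,0,0.1],0]

```text
t: 10.35
eef_pos: [445.7, -123.7, 10.9]
tcp_rot: [3.141, -0.734, 1.446]
ft_force: [-0.8, 0.3, -0.4]
opening: 1.002
```

```bash
python3 snap.py 5 wrist; python3 go.py 446 -122 9.5 83 42
```

```text
t 10.4 pos [ 445.7 -123.7   10.8] F [-0.2  1.4 -0.3] op 1.0 q [-0.75  0.78  2.    0.71  0.98 -1.22] zaxis [ 0.084  0.665 -0.742] xaxis [0.092 0.737 0.67 ]
turn [ 0.0019 -0.0011 -0.0019] shift m [0.0004 0.0001 0.0021] tgt z [ 0.08  0.66 -0.74]
```

View pics/wrist5.png

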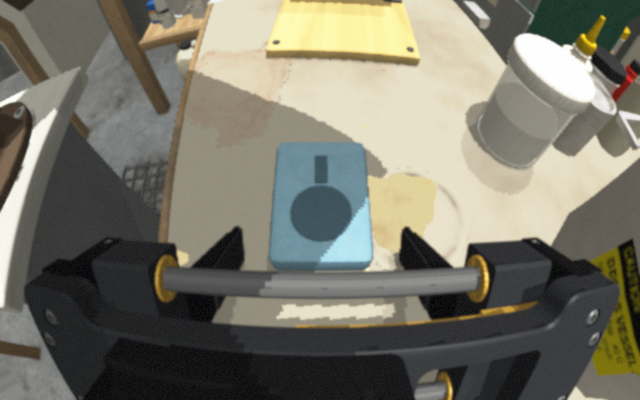

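Emit:
arm_command:
  targets:
    - [[0,0,0],[0,0,0.001],60]
    - [[0,0,0],[0,0,0.001],90]
    - [[0,0,0],[0,0,0.001],120]
    - [[0,0,0],[0,0,0.001],160]
    - [[0,0,0],[0,0,0.001],255]
    - [[0,0,0],[0,0,0.001],255]
    - [[0,0,0],[0,0,0.001],255]
    - [[0,0,0],[0,0,0.001],255]

```text
t: 11.2
eef_pos: [445.5, -122.7, 9.4]
tcp_rot: [-3.14, -0.735, 1.445]
ft_force: [-0.4, -1.0, 0.5]
opening: 0.629
```

```bash
python3 go.py 446 -122 50 83 42
```

```text
t 11.2 pos [ 445.5 -122.7    9.4] F [-0.4 -1.   0.5] op 0.629 q [-0.75  0.79  2.    0.72  0.98 -1.22] zaxis [ 0.083  0.665 -0.742] xaxis [0.093 0.736 0.671]
turn [ 0.001  -0.0019 -0.0026] shift m [ 0.0277  0.0004 -0.0296] tgt z [ 0.08  0.66 -0.74]
```

Emit:
arm_command:
  targets:
    - [[0,0,0],[0.004,0,-0.004],255]
    - [[0,0,0],[0.01,0,-0.011],255]
    - [[0,0,0],[0.018,0,-0.02],255]
    - [[0,0,0],[0.0277,0,-0.03],255]
    - [[0,0,0],[0.0277,0,-0.03],255]
    - [[0,0,0],[0.0277,0,-0.03],255]

```text
t: 11.8
eef_pos: [445.7, -122.4, 50.8]
tcp_rot: [3.141, -0.734, 1.446]
ft_force: [0.8, -0.3, -1.1]
opening: 0.624
```

```bash
python3 go.py 494 77 48 79.8 42;python3 snap.py 6 wrist
```

```text
t 11.8 pos [ 445.7 -122.4   50.8] F [ 0.8 -0.3 -1.1] op 0.624 q [-0.75  0.71  2.    0.68  1.04 -1.16] zaxis [ 0.083  0.665 -0.743] xaxis [0.092 0.737 0.67 ]
turn [-0.0356 -0.001   0.0397] shift m [0.1495 0.0231 0.1386] tgt z [ 0.12  0.66 -0.74]
```

View pics/wrist6.png

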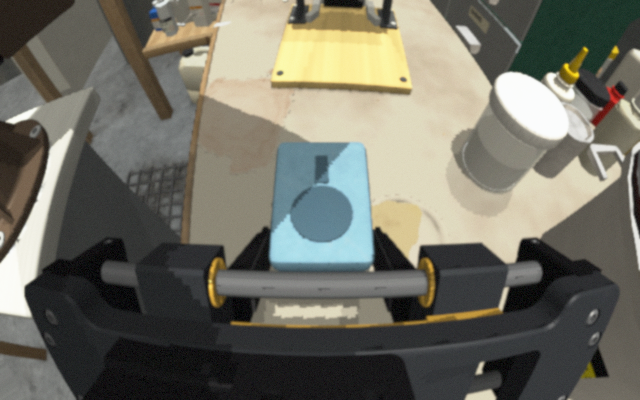

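Emit:
arm_command:
  targets:
    - [[-0.005,0,0.005],[0.02,0.003,0.018],255]
    - [[-0.01,0,0.012],[0.045,0.007,0.042],255]
    - [[-0.018,0,0.02],[0.07,0.011,0.065],255]
    - [[-0.025,0,0.028],[0.1,0.0155,0.093],255]
    - [[-0.03,0,0.034],[0.125,0.019,0.116],255]
    - [[-0.0355,0,0.04],[0.14,0.022,0.13],255]
    - [[-0.0355,0,0.04],[0.1495,0.023,0.1385],255]
    - [[-0.0355,0,0.04],[0.1495,0.023,0.1385],255]

```text
t: 12.65
eef_pos: [493.5, 78.1, 47.5]
tcp_rot: [-3.139, -0.735, 1.393]
ft_force: [-0.1, 0.3, -1.0]
opening: 0.631
```

```bash
python3 snap.py 7 wrist scene;python3 go.py 493.7 77.3 21.5 79.8 42
```

```text
t 12.75 pos [493.8  76.6  47.5] F [-0.5  0.1 -0.2] op 0.629 q [-0.36  0.69  2.11  1.07  0.85 -1.12] zaxis [ 0.118  0.66  -0.742] xaxis [0.132 0.73  0.67 ]
turn [-0.0011 -0.0016 -0.001 ] shift m [-0.0169 -0.0001  0.0198] tgt z [ 0.12  0.66 -0.74]
```

View pics/wrist7.png

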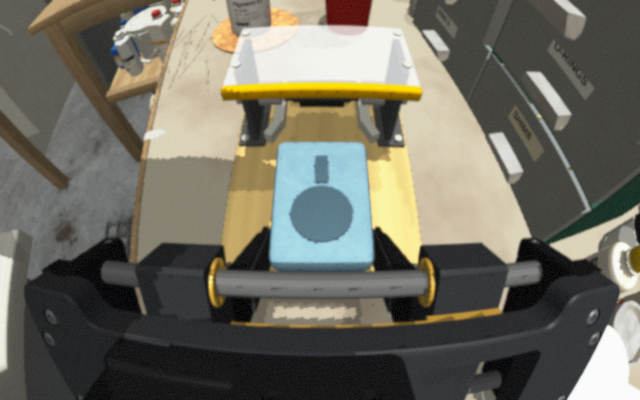

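View pics/scene7.png

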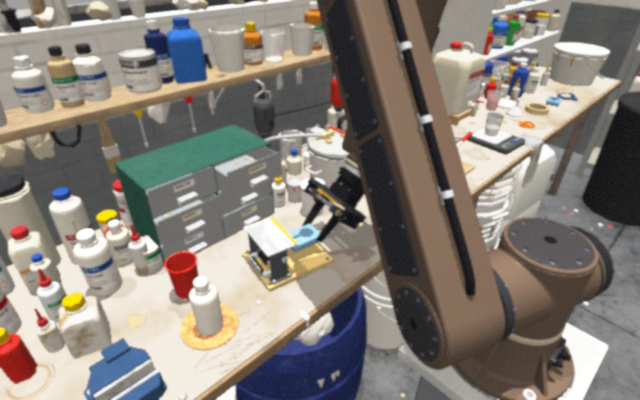

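Emit:
arm_command:
  targets:
    - [[0,0,0],[-0.005,0,0.006],255]
    - [[0,0,0],[-0.01,0,0.012],255]
    - [[0,0,0],[-0.014,0,0.0165],255]
    - [[0,0,0],[-0.0155,0,0.018],255]
    - [[0,0,0],[-0.0162,0,0.019],255]
    - [[0,0,0],[-0.0165,0,0.0195],255]
    - [[0,0,0],[-0.0165,0,0.0195],255]

```text
t: 13.45
eef_pos: [493.9, 77.9, 22.3]
tcp_rot: [-3.14, -0.735, 1.391]
ft_force: [-0.4, -1.1, -1.7]
opening: 0.631
```

```bash
python3 go.py 493.7 77.3 21 79.8 42
```

```text
t 13.45 pos [493.9  77.9  22.3] F [-0.4 -1.1 -1.7] op 0.631 q [-0.36  0.74  2.12  1.12  0.82 -1.19] zaxis [ 0.118  0.66  -0.742] xaxis [0.132 0.73  0.67 ]
turn [-0.0009 -0.0018 -0.0011] shift m [-0.0013 -0.0001  0.0005] tgt z [ 0.12  0.66 -0.74]
```

Emit:
arm_command:
  targets:
    - [[0,0,0],[-0.0003,0,0.0004],255]
    - [[0,0,0],[-0.0006,0,0.0007],255]
    - [[0,0,0],[-0.0006,0,0.0007],255]

```text
t: 13.75
eef_pos: [494.0, 78.0, 21.4]
tcp_rot: [-3.14, -0.735, 1.391]
ft_force: [-0.2, 0.1, 0.9]
opening: 0.63
```

Emit:
arm_command:
  targets:
    - [[0,0,0],[-0.0003,0,0.0003],255]
    - [[0,0,0],[-0.0005,0,0.0005],255]
    - [[0,0,0],[-0.0005,0,0.0005],255]

```text
t: 14.05
eef_pos: [493.9, 78.0, 21.4]
tcp_rot: [-3.141, -0.736, 1.392]
ft_force: [-1.8, -3.8, 11.0]
opening: 0.628
```

Emit:
arm_command:
  targets:
    - [[0,0,0],[0.0032,0,0.0024],255]
    - [[0,0,0],[0.0062,0,0.0051],255]
    - [[0,0,0],[0.0092,0,0.0078],255]
    - [[0,0,0],[0.0122,0,0.0105],255]
    - [[0,0,0],[0.0152,0,0.0132],255]
    - [[0,0,0],[0.0182,0,0.0159],255]
    - [[0,0,0],[0.0212,0,0.0186],255]
    - [[0,0,0],[0.0225,0,0.0198],255]

```text
t: 14.85
eef_pos: [499.5, 107.6, 21.4]
tcp_rot: [-3.141, -0.735, 1.392]
ft_force: [-1.0, -4.0, 6.9]
opening: 0.633
```

```bash
python3 snap.py 8 wrist scene;python3 go.py 511.5 175 21.4 79.8 42;python3 -c "
import cv2;a=cv2.imread('pics/scene8.png');cv2.imwrite('pics/c8.png',cv2.resize(a[180:300,220:360],None,fx=5,fy=5,interpolation=2))"
```

```text
t 14.95 pos [499.5 107.8  21.4] F [0.5 0.1 4.2] op 0.626 q [-0.29  0.74  2.12  1.17  0.81 -1.18] zaxis [ 0.118  0.661 -0.741] xaxis [0.132 0.73  0.671]
turn [-0.0005 -0.0026 -0.0006] shift m [ 0.0506 -0.0001  0.0458] tgt z [ 0.12  0.66 -0.74]
```

View pics/c8.png

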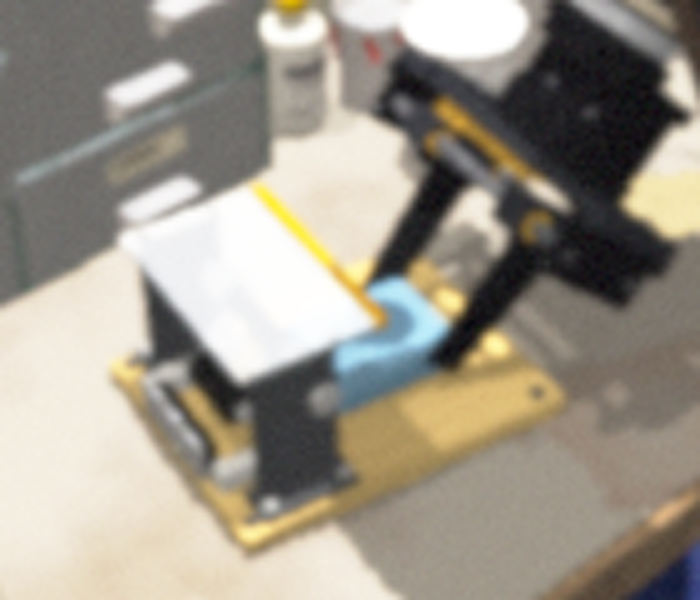

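View pics/wrist8.png

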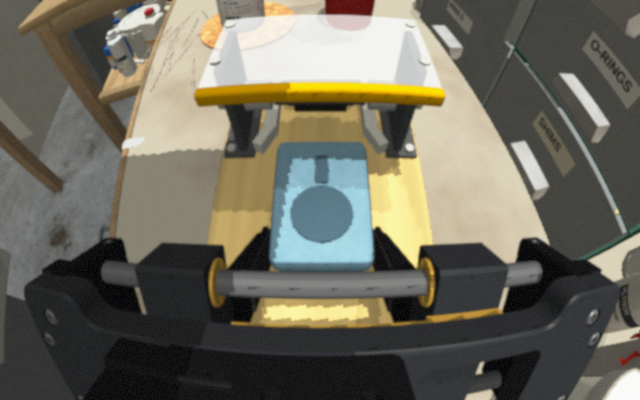

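Emit:
arm_command:
  targets:
    - [[0,0,0],[0.0024,0,0.0018],255]
    - [[0,0,0],[0.0046,0,0.0038],255]
    - [[0,0,0],[0.0068,0,0.0058],255]
    - [[0,0,0],[0.009,0,0.0078],255]
    - [[0,0,0],[0.0112,0,0.0098],255]
    - [[0,0,0],[0.0134,0,0.0118],255]
    - [[0,0,0],[0.0156,0,0.0138],255]
    - [[0,0,0],[0.0178,0,0.0158],255]

```text
t: 15.75
eef_pos: [503.6, 130.9, 21.4]
tcp_rot: [-3.14, -0.735, 1.391]
ft_force: [-0.9, -3.5, 6.3]
opening: 0.628
```

```bash
python3 go.py 511.5 175 21.4 79.8 42
```

```text
t 15.75 pos [503.6 130.9  21.4] F [-0.9 -3.5  6.3] op 0.628 q [-0.24  0.74  2.12  1.21  0.8  -1.17] zaxis [ 0.118  0.66  -0.742] xaxis [0.132 0.73  0.671]
turn [-0.0004 -0.002  -0.001 ] shift m [ 0.0332 -0.0001  0.03  ] tgt z [ 0.12  0.66 -0.74]
```

Emit:
arm_command:
  targets:
    - [[0,0,0],[0.0015,0,0.0013],255]
    - [[0,0,0],[0.003,0,0.0027],255]
    - [[0,0,0],[0.0045,0,0.004],255]
    - [[0,0,0],[0.006,0,0.0054],255]
    - [[0,0,0],[0.0074,0,0.0067],255]
    - [[0,0,0],[0.0089,0,0.008],255]
    - [[0,0,0],[0.0104,0,0.0094],255]
    - [[0,0,0],[0.0119,0,0.0107],255]

```text
t: 16.55
eef_pos: [506.4, 146.2, 21.4]
tcp_rot: [-3.141, -0.734, 1.391]
ft_force: [-1.9, -9.4, 8.5]
opening: 0.631
```

```bash
python3 snap.py 9 wrist scene; python3 go.py 511.5 175 21.4 79.8 42;python3 -c "
import cv2,numpy as np;a=cv2.imread('pics/scene9.png');b=cv2.imread('pics/wrist9.png');cv2.imwrite('pics/c9.png',np.hstack([cv2.resize(a[190:290,230:330],None,fx=4,fy=4,interpolation=2),cv2.resize(b[50:300,200:450],(400,400))]))"
```

```text
t 16.65 pos [506.5 146.4  21.4] F [-1.2 -6.4  7. ] op 0.628 q [-0.21  0.74  2.11  1.24  0.79 -1.16] zaxis [ 0.119  0.66  -0.742] xaxis [0.132 0.73  0.67 ]
turn [-0.0001 -0.0014 -0.0011] shift m [ 0.0216 -0.0001  0.0195] tgt z [ 0.12  0.66 -0.74]
```

View pics/c9.png

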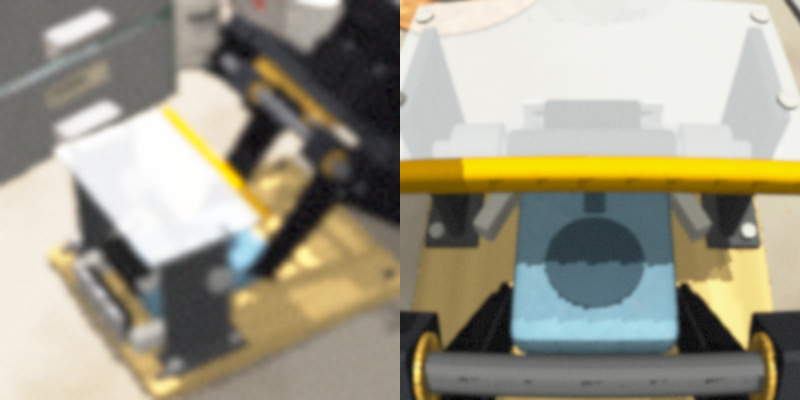

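Emit:
arm_command:
  targets:
    - [[0,0,0],[0.001,0,0.0009],255]
    - [[0,0,0],[0.002,0,0.0018],255]
    - [[0,0,0],[0.003,0,0.0027],255]
    - [[0,0,0],[0.004,0,0.0036],255]
    - [[0,0,0],[0.005,0,0.0045],255]
    - [[0,0,0],[0.006,0,0.0054],255]
    - [[0,0,0],[0.007,0,0.0063],255]
    - [[0,0,0],[0.007,0,0.0063],255]

```text
t: 17.45
eef_pos: [508.1, 155.7, 21.4]
tcp_rot: [-3.14, -0.734, 1.391]
ft_force: [-1.9, -5.7, 7.0]
opening: 0.628
```

```bash
python3 go.py 511.5 175 21.4 79.8 42
```

```text
t 17.45 pos [508.1 155.7  21.4] F [-1.9 -5.7  7. ] op 0.628 q [-0.19  0.74  2.11  1.26  0.78 -1.15] zaxis [ 0.119  0.66  -0.742] xaxis [0.133 0.73  0.67 ]
turn [-0.0001 -0.0014 -0.0011] shift m [ 0.0146 -0.0001  0.0132] tgt z [ 0.12  0.66 -0.74]
```

Emit:
arm_command:
  targets:
    - [[0,0,0],[0.0005,0,0.0004],255]
    - [[0,0,0],[0.001,0,0.0009],255]
    - [[0,0,0],[0.0015,0,0.0013],255]
    - [[0,0,0],[0.0015,0,0.0013],255]

```text
t: 17.85
eef_pos: [508.5, 157.5, 21.4]
tcp_rot: [-3.141, -0.734, 1.391]
ft_force: [-2.2, -6.8, 6.1]
opening: 0.629
```

Emit:
arm_command:
  targets:
    - [[0,0,0],[0.0005,0,0.0004],255]
    - [[0,0,0],[0.001,0,0.0009],255]
    - [[0,0,0],[0.0015,0,0.0013],255]
    - [[0,0,0],[0.0015,0,0.0013],255]

```text
t: 18.25
eef_pos: [508.7, 158.8, 21.4]
tcp_rot: [-3.141, -0.733, 1.391]
ft_force: [-5.1, -14.5, 9.5]
opening: 0.628
```

```bash
python3 snap.py 10 wrist scene;python3 go.py 511.5 175 21.4 79.8 42;python3 -c "
import cv2,numpy as np;a=cv2.imread('pics/scene10.png');b=cv2.imread('pics/wrist10.png');cv2.imwrite('pics/c10.png',np.hstack([cv2.resize(a[190:290,230:330],None,fx=4,fy=4,interpolation=2),cv2.resize(b[50:300,200:450],(400,400))]))"
```

```text
t 18.35 pos [508.7 158.8  21.4] F [ -5.7 -15.3  10.7] op 0.627 q [-0.18  0.74  2.11  1.26  0.78 -1.15] zaxis [ 0.119  0.659 -0.743] xaxis [0.133 0.731 0.669]
turn [ 0.0004 -0.0003 -0.0012] shift m [ 0.0122 -0.0002  0.011 ] tgt z [ 0.12  0.66 -0.74]
```

View pics/c10.png

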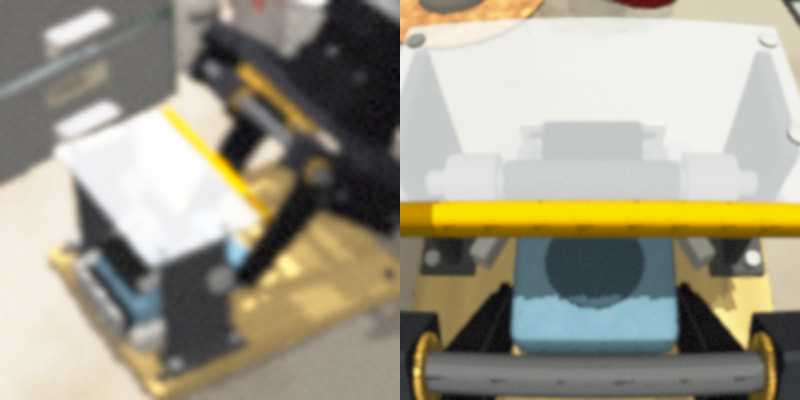

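Run:
```python
from m1 import *
from wr import wray
im,d,T=load("scene",10)
s=8
a=cv2.resize(im[215:290,235:310],None,fx=s,fy=s,interpolation=cv2.INTER_CUBIC)
yaw=np.radians(79.8);fx=np.array([np.cos(yaw),np.sin(yaw)]);fy=np.array([-fx[1],fx[0]]);o=np.array([513.5,187.5])
def dl(L,z,col):
    p=np.c_[[o+x*fx+y*fy for x,y in L],[z]*len(L)]
    q=(proj("scene",p,T)-[235,215]+.5)*s-.5
    cv2.polylines(a,[q.round().astype(int).reshape(-1,1,2)],True,col,1)
b=a.copy()
dl([(-130,-75),(-130,75),(52,75),(52,-75)],12,(0,0,255))
dl([(40,-28),(40,28)],30,(0,255,0)); dl([(40,-28),(40,28)],12,(0,255,0))
dl([(-45,-30),(-45,30),(40,30),(40,-30)],34,(255,0,255))
cv2.imwrite("pics/c11.png",a);cv2.imwrite("pics/c11b.png",b)
```

```text
(no output)
```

View pics/c11.png

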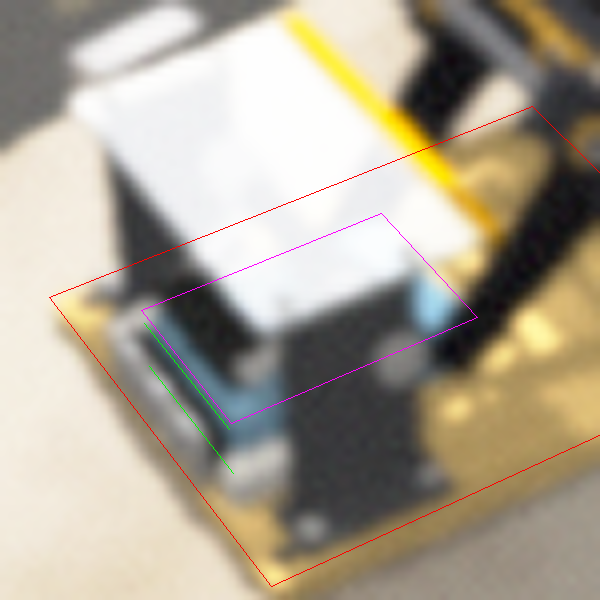

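View pics/c11b.png

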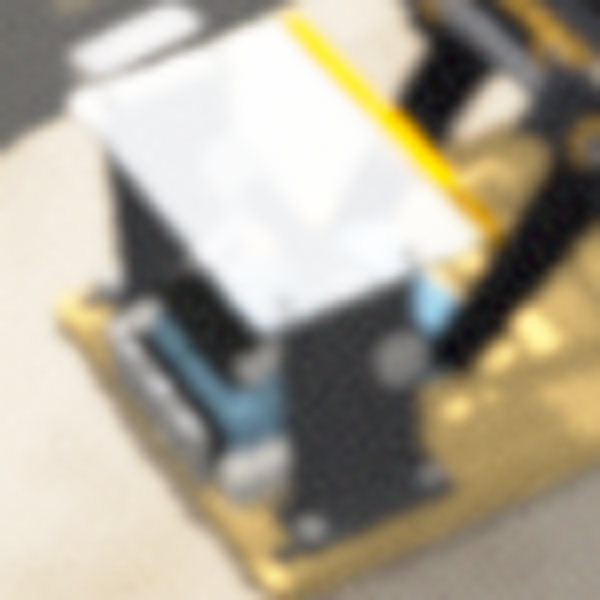

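Emit:
arm_command:
  targets:
    - [[0,0,0],[0.0003,0,0.0002],255]
    - [[0,0,0],[0.0004,0,0.0003],255]
    - [[0,0,0],[0.0004,0,0.0003],255]

```text
t: 18.65
eef_pos: [508.7, 158.9, 21.4]
tcp_rot: [-3.141, -0.733, 1.391]
ft_force: [-6.4, -21.2, 13.5]
opening: 0.632
```

Emit:
arm_command:
  targets:
    - [[0,0,0],[-0.0003,0,-0.0003],255]
    - [[0,0,0],[-0.0003,0,-0.0003],255]
    - [[0,0,0],[-0.0003,0,-0.0003],85]
    - [[0,0,0],[-0.0003,0,-0.0003],75]
    - [[0,0,0],[-0.0003,0,-0.0003],60]
    - [[0,0,0],[-0.0003,0,-0.0003],50]
    - [[0,0,0],[-0.0003,0,-0.0003],50]
    - [[0,0,0],[-0.0003,0,-0.0003],50]

```text
t: 19.45
eef_pos: [508.6, 159.9, 21.3]
tcp_rot: [-3.14, -0.735, 1.391]
ft_force: [0.4, 0.1, 0.0]
opening: 0.805
```

```bash
python3 snap.py 11 wrist scene;python3 go.py 511.5 175 21.4 79.8 42;python3 -c "
import cv2,numpy as np;a=cv2.imread('pics/scene11.png');b=cv2.imread('pics/wrist11.png');cv2.imwrite('pics/c12.png',np.hstack([cv2.resize(a[190:290,230:330],None,fx=4,fy=4,interpolation=2),cv2.resize(b[50:300,200:450],(400,400))]))"
```

```text
t 19.55 pos [508.6 159.9  21.4] F [-0.  -0.2 -0.2] op 0.8 q [-0.18  0.74  2.11  1.26  0.78 -1.15] zaxis [ 0.118  0.66  -0.742] xaxis [0.132 0.73  0.67 ]
turn [-0.0011 -0.0018 -0.0011] shift m [0.0114 0.0002 0.0103] tgt z [ 0.12  0.66 -0.74]
```

View pics/c12.png

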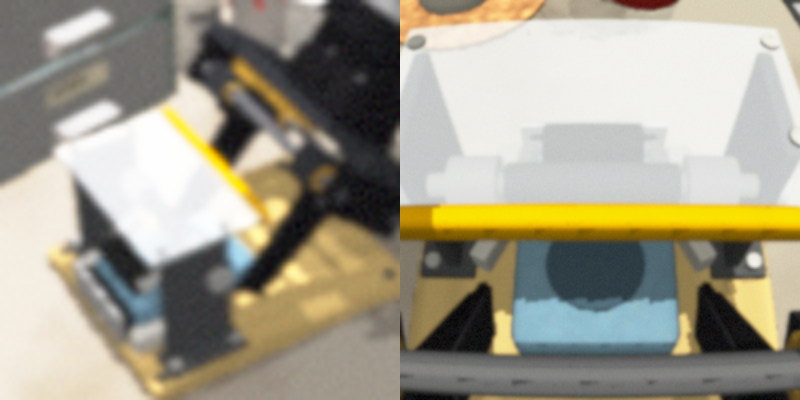

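Released with zero force. Retreat back along the tool axis, slowly at first.

Emit:
arm_command:
  targets:
    - [[0,0,0],[0,0,-0.005],50]
    - [[0,0,0],[0,0,-0.015],50]
    - [[0,0,0],[0,0,-0.03],50]
    - [[0,0,0],[0,0,-0.05],50]
    - [[0,0,0],[0,0,-0.075],50]
    - [[0,0,0],[0,0,-0.1],50]
    - [[0,0,0],[0,0,-0.11],50]
    - [[0,0,0],[0,0,-0.11],50]

```text
t: 20.35
eef_pos: [496.1, 86.2, 104.0]
tcp_rot: [3.141, -0.734, 1.392]
ft_force: [0.3, 0.8, -0.3]
opening: 0.803
```

```bash
python3 snap.py 12 wrist scene top;python3 go.py 511.5 175 21.4 79.8 42;python3 - <<'E'
from wr import *
a=cv2.imread('pics/scene12.png');b=cv2.imread('pics/wrist12.png')
cv2.imwrite('pics/c13.png',np.hstack([cv2.resize(a[190:290,230:330],None,fx=4,fy=4,interpolation=2),cv2.resize(b[50:300,200:450],(400,400),interpolation=2)]))
E
```

```text
t 20.5 pos [495.5  87.6 102.5] F [-0.2 -1.4 -0.3] op 0.804 q [-0.34  0.57  2.09  0.99  0.91 -0.96] zaxis [ 0.117  0.66  -0.742] xaxis [0.133 0.73  0.671]
turn [-0.0016 -0.0019 -0.0015] shift m [0.0115 0.0005 0.1198] tgt z [ 0.12  0.66 -0.74]
```

View pics/c13.png

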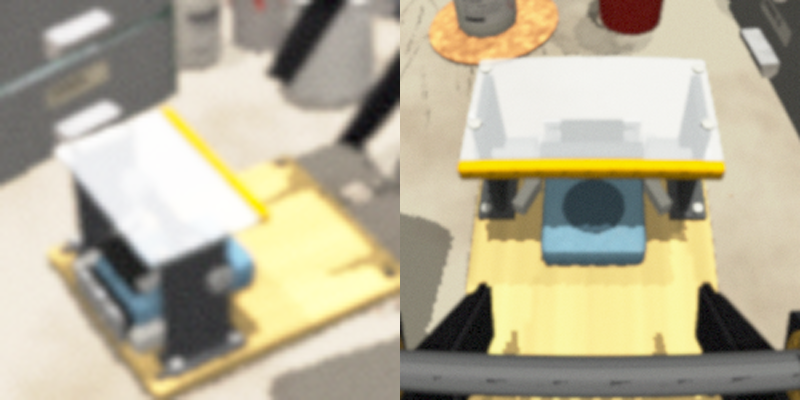

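View pics/scene12.png

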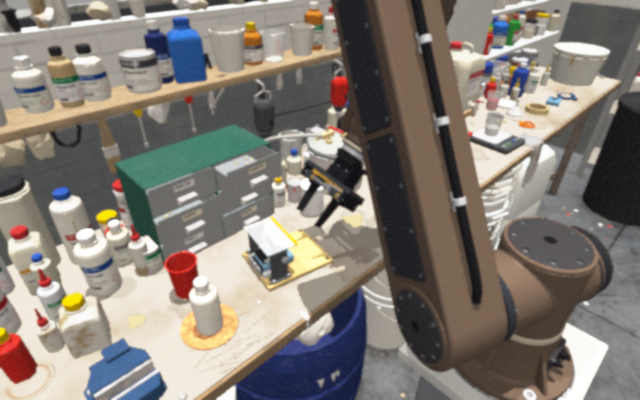

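View pics/wrist12.png

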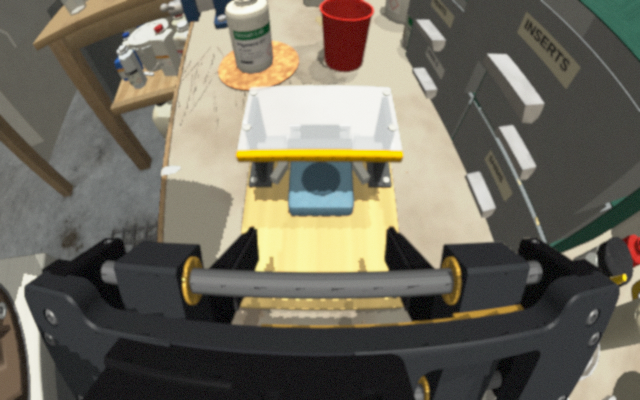

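```bash
python3 - <<'E'
from wr import *
im,d,T=load("wrist",12);P=xyz("wrist",d,T)
cv2.imwrite("pics/c14.png",cv2.resize(im[130:230,230:420],None,fx=4.2,fy=4.2,interpolation=2))
yaw=np.radians(79.8);fx=np.array([np.cos(yaw),np.sin(yaw)]);fy=np.array([-fx[1],fx[0]]);o=np.array([513.5,187.5])
def F(p): return ((p[:,:2]-o)@np.c_[fx,fy]).round(1)
hsv=cv2.cvtColor(im,cv2.COLOR_BGR2HSV);m=cv2.inRange(hsv,(90,60,40),(115,255,255))>0
m[:162]=0;m[206:]=0;m[:,:285]=0;m[:,360:]=0
m=cv2.erode(m.astype(np.uint8),np.ones((3,3)))>0
q=P[m];f=F(q);A=np.c_[f,np.ones(len(f))];c,*_=np.linalg.lstsq(A,q[:,2],rcond=None);print(m.sum(),"plane",c,np.median(q[:,2]))
for z in(34,): print("rear top edge",F(wray([(292,206.5),(321,207.5),(352,206.5)],T,z)))
print("yellow lower", F(wray([(240,159),(402,159)],T,90)))
E
python3 m1.py >/dev/null
python3 - <<'E'
from h import *
a=cv2.imread("pics/c14.png");print(a.shape)
E
```

```text
2393 plane [-8.99824179e-01 -2.55060137e-03  1.56393737e+01] 34.326389803629354
rear top edge [[-44.3  23.5]
 [-45.3  -2.1]
 [-44.4 -29.4]]
yellow lower [[-31.6  59.3]
 [-31.8 -63.6]]
(420, 798, 3)
```

View pics/c14.png

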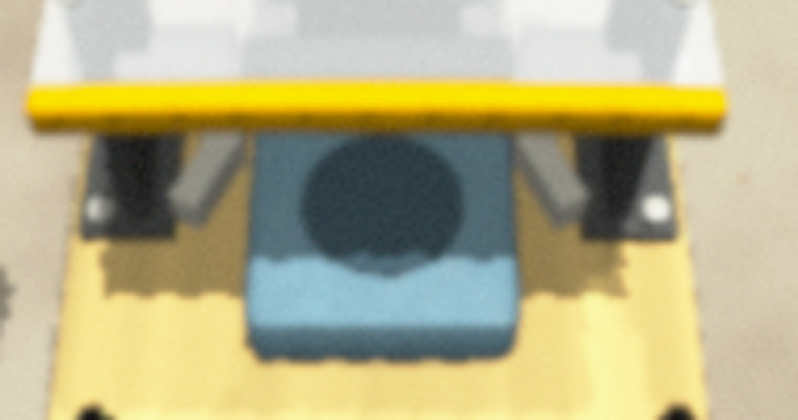

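View pics/top12.png

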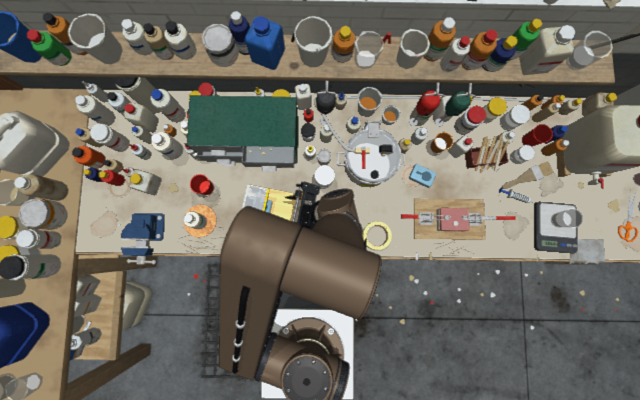

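Run:
```python
from wr import *
im,d,T=load("wrist",12);P=xyz("wrist",d,T)
yaw=np.radians(79.8);fx=np.array([np.cos(yaw),np.sin(yaw)]);fy=np.array([-fx[1],fx[0]]);o=np.array([513.5,187.5])
F=lambda p:((p[:,:2]-o)@np.c_[fx,fy]).round(1)
q=np.array([P[v,296:348].reshape(-1,3).mean(0) for v in range(164,206,3)]);print(np.c_[F(q),q[:,2].round(1)])
q=P[194:205,296:348].reshape(-1,3);f=F(q);print("plane",np.linalg.lstsq(np.c_[f,np.ones(len(f))],q[:,2],rcond=None)[0])
print("yellow lower",F(wray([(240,160.5),(321,161),(402,160.5)],T,90)))
# bottle, cup, tape,jar vs start (top)
i0,d0,T0=load("top",0);i1,d1,T1=load("top",12);P0=xyz("top",d0,T0);P1=xyz("top",d1,T1)
for nm,(x0,y0,x1,y1),zl,zh in[("cup",(186,170,216,200),70,110),("jar",(310,162,338,192),80,110),("tape",(360,218,395,254),15,40),("bottlecap",(175,195,225,245),125,150)]:
    r=[]
    for P in(P0,P1):
        q=P[y0:y1,x0:x1].reshape(-1,3);q=q[(q[:,2]>zl)&(q[:,2]<zh)];r.append((len(q),q.mean(0).round(1) if len(q) else None))
    print(nm,r)
```

```text
[[ -2.8  -3.   38.9]
 [ -6.6  -2.3  39.7]
 [ -6.8  -2.6  34.8]
 [-10.1  -2.6  34.9]
 [-13.4  -2.6  34.8]
 [-16.9  -2.6  35.2]
 [-19.8  -2.6  34.8]
 [-23.1  -2.6  34.9]
 [-28.6  -2.4  39.2]
 [-31.6  -2.8  39.1]
 [-34.5  -2.7  38.8]
 [-34.8  -2.5  33.7]
 [-40.2  -2.6  38.4]
 [-43.1  -2.8  38.4]]
plane [-1.80418310e+00  4.68695749e-03 -3.24571276e+01]
yellow lower [[-32.9  59.1]
 [-34.4  -2.1]
 [-33.2 -63.4]]
cup [(106, array([586.4, 391. ,  83.2])), (101, array([586.8, 391.2,  84.3]))]
jar [(323, array([619.8, -49.6,  89. ])), (321, array([619.8, -49.6,  88.7]))]
tape [(299, array([ 414.4, -244.1,   23. ])), (288, array([ 415.3, -245. ,   23.1]))]
bottlecap [(0, None), (56, array([457.8, 400.8, 131.5]))]
```

```bash
python3 -c "
from cell import env
s=env.state();print(s['t'],s['qvel'].round(3),s['ft_force'].round(1));print(env.job_done())"
```

```text
20.5 [0.007 0.009 0.001 0.001 0.001 0.001] [-0.2 -1.4 -0.3]
the job is handed in; nothing more can be done
None
```

The job is done and handed in at 20.5 s. The bottle stands upright on the cork mat, and the blue mould is in the fixture against the end stop.

- **Bottle:** I gripped it from above and stood it on the mat, within about 2 mm of the mat's centre.
- **Mould:** I took the one nearest the base, at pixel (336,226) in the top view. The look-alike at (423,175) was left alone. With the gripper tilted 42°, I slid the mould in under the roller. The push force was 6 to 10 N while sliding and rose to about 22 N against the stop, under the 40 N limit. I then eased back, let go and withdrew.

**Last checks:**
- The mould's rear top edge is at fixture x ≈ -45 mm, about 10 mm out in front of the yellow guard edge, which is its home position.
- The jar, red cup and tape roll are within about 1 mm of where they started.
- The robot is clear of everything, with the force near zero.

**Not settled by the measurements:**
- **Flatness:** The wrist depth over the mould is stepped by about 5 mm, so it could not confirm that the mould lies flat. The pictures show it flat.
- **Guard edge:** The yellow edge first measured 2 to 4 mm off its stated place. When read at its lower corner it agreed to within 1 to 2 mm.
- **Stop contact:** The stop contact came about 2 mm earlier than I had predicted from the board, which is within my measuring error.

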